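# Knock the stuck toy wheel out of its nest

## Robot

A 6-joint arm with a two-finger parallel gripper is mounted at the origin on the work surface. World frame = base frame: x ahead of the robot, y to its left, z up, the work surface at z = 0. Lengths are in m, angles in rad, forces in N, time in s.
With the tool pointing down it reaches from about 0.2 to 0.875 m from the base axis. Payload 3.4 kg.
Tool frame: the origin (TCP) lies on the centre line of the jaws, within the pads' length; the fingertips stand 17 mm ahead of it and the grasp point (between the pads) lies 2 mm behind it (env.tcp_to_tips is the distance from the TCP to the fingertips, in m); z points along the fingers, y is the line along which they close (so a half turn about z gives the same grasp; the last joint's range is limited). The gripper opens to 94 mm and grips with 3 to 60 N. Pads are 16 mm wide; open, the fingers measure 119 mm over their backs; the gripper's body (75 mm by 177 mm) begins 78 mm behind the grasp point.
Start: joints at [1.063, 0.276, 1.505, -0, 1.361, -0.121], TCP at [0.217, 0.533, 0.222] pointing down, gripper open.
Joint ranges: [-2.89, 2.89], [-0.75, 2.08], [0.22, 2.7], [-1.18, 4.32], [0.11, 2.71], [-2.7, 2.7]. Speed limits (rad/s): [2.57, 2.57, 3.14, 3.14, 3.14, 3.14].

## Interface

Orientations are given as a rotation vector (axis times angle).
In Python, from rig import env gives the robot as it stands. The module is installed in compiled form; this text tells all that it offers.
- The arm moves only by the tool send_rows, never from a script. Its argument "plan" is a list of rows, each a list of 4 numbers: the shift along the world's x, y, z in cm, then the turn about the world's z in rad. A call has 1 to 8 rows; each row is the pose to reach, as a shift and turn from the pose commanded when the call began; what a row does not reach only later rows make up. A row lasts 1/10 s, in which the tool goes at most 50 mm and 8.59 degrees, less where a joint would pass 70% of its speed; a pose out of reach is approached as far as the arm can. A call with a gripper value outside its range is refused whole. "jaw" is the closure in counts, from 0 (fully open) to 255 (shut), set as the call begins (left out, the last holds). The fingers move at their own pace and stop on an object; "newtons" is the grip in N (left out, the last holds). Time passes only in rows, so rows that repeat a pose let the fingers close. It gives the time, the measured TCP pose, the force, the opening and the grip force at its end, in the units of the state.
- env.state(): the state, without advancing time (a new reading comes with each control period).
- env.snapshot(name): name is "scene" or "top" or "wrist"; returns a dict with "img" (384x512x3 uint8, red, green, blue), "depth" (384x512 float32, m along the optical axis (not along the pixel's ray), 0 where there is no reading), "fovy" (degrees; the focal length in pixels is half the picture's height over the tangent of half this angle, whatever the lens; pixels are square), "cx", "cy" (the principal point, pixels), "extrinsics" (4x4, takes a point from world to camera coordinates); the wrist camera has in their place "hand_eye" (4x4, takes a point from camera to tool coordinates, whose origin is the TCP and whose axes are the flange's). Camera axes: x right, y down, z forward; pixel columns grow to the right and rows downward; lengths in m; the calibration is good to about 2 mm. A picture is of the moment at which its call begins: read the wrist's pose just before it.
- env.finish_job(): hands the job in; it is judged then, once.
Trained networks look in a picture, given as the dict that the camera call returned (one of the last four; its "shot" number tells which), for a name from the list of things; names that differ only in an ending like _2 or _b are one class to them, and where a whole thing is asked for, a point or a joint stands for the part that bears it (a point fixed in the world has none). Each returns a list of dicts, best first, with "p" (0 to 1); they miss things now and then, are a little off and sometimes report something else, mostly with a low value. They report only what shows in the picture. A call takes as long as a camera call. They do not tell look-alikes from the thing itself.
- env.outline_of(picture, target): "pixels" (384x512 bool, what is visible of it).
- env.landmark_of(picture, target): "centre" ([x, y, z] in m, in world coordinates, good to about 4 mm: a listed point, or the origin of a listed thing).
The state is a dict: "time": time; "qpos": joint angles; "qvel": joint speeds; "joint_efforts": joint torques, N m; "tcp_pos": TCP position; "orientation": TCP orientation; "force": force on the tool from outside, world axes, zero at the start; "wrist_torque": the same for the moment, N m; "gripper_width": finger opening in m; "finger_force": force on a finger pad.
Only numpy, scipy, OpenCV 4.12 (cv2) and the standard library are available. Lean on these libraries where they do the work, as an engineer would, in place of code of your own. Each camera call takes 0.05 s, during which the arm holds its last target. There are 200 camera calls.

## Task

The wooden toy wheel is stuck below the rim of the round nest. Lift that nest's wooden handle all the way so its knockout rod pushes the wheel up out of the pocket, then pick the wheel off the rod and lay it flat in the shallow wooden tray. Leave the handle of the square nest alone.

Things in the scene. Friction and masses are not known exactly. Their poses are not given: they have to be found in the camera images.
- wheel_centre (a point): Centre of the loose beech toy wheel: disc 50 mm across, 22 mm thick, 30 g, z its axis, upright. It starts in the 53 mm round pocket of a plywood nest (110 x 110 mm, top 80 mm above the bench), its top 2 mm below the nest's top, too deep to grip. The fully raised rod holds it 20 mm proud of the nest's top (centre 89 mm above the bench) until it is taken.
- round_nest_handle (a point): Upright dark wood cylinder, 28 mm across, 40 mm tall, on a J-shaped steel knockout rod that runs under the nest and up through its pocket's floor. Point on its axis, 15 mm below its top (top 110 mm above the bench when down). Wheel centre 95 mm along +x, nest's side 40 mm; z up. Slides only up, 22 mm to a stop; starts down; lifts with about 10 N, stays by friction where left.
- square_nest_handle (a point): The same point on the identical handle of a second, like nest, whose pocket is square and holds a 46 mm square wooden blank. Not to be moved.
- tray_floor (a point): Centre of the inner floor (6 mm above the bench) of a shallow, empty, open wooden tray fixed to the bench: inside 188 x 188 mm, walls 6 mm thick, their tops 28 mm above the bench; x and y run along its sides, z up.
Not all that is in view belongs to the job. What is shaped like the part that bears round_nest_handle but blue or white is not meant.

How it is judged:
On the way:
1. the round nest's handle is lifted at least 15 mm and its rod has raised the wheel at least 13 mm, still over the pocket (distance of round_nest_handle from where it was at the start of the episode above 0.015 m and distance of wheel_centre from where it was at the start of the episode above 0.013 m and x of wheel_centre in the frame of round_nest_handle between 0.085 and 0.105 m and y of wheel_centre in the frame of round_nest_handle between -0.01 and 0.01 m), for 0.2 s.
At the end, for the whole second after the job is handed in: The wheel lies flat (within 11 degrees, either face up) on the floor of the tray, anywhere between its walls and stays there; the square nest's handle is where it was (within 8 mm). The round nest's handle may be left up or down (x of wheel_centre in the frame of tray_floor between -0.075 and 0.075 m and y of wheel_centre in the frame of tray_floor between -0.075 and 0.075 m and z of wheel_centre in the frame of tray_floor below 0.018 m and angle between the z axis of wheel_centre and the z axis of tray_floor, either way round below 0.2 rad and distance of wheel_centre from where it was at the start of the episode above 0.1 m and distance of square_nest_handle from where it was at the start of the episode below 0.008 m); the robot touches nothing.
It fails at once if the square nest's handle is lifted by more than 8 mm (distance of square_nest_handle from where it was at the start of the episode above 0.008 m).
It also fails if it takes over 58 s, if anything falls off the work surface, if the arm or the gripper's body presses on something with over 40 N, if the wrist force passes 120 N, or if a joint passes its speed limit or range.

## Working session

There is one attempt and no reset: what is moved stays moved. The work goes in short steps, Python scripts to look and compute and a tool call to move; the robot and the scene stay as the last step left them, time stands still between calls to the robot, and variables do not carry over. Pictures are saved under pics/ and viewed, at most 10 in all, crops included, and the job is handed in when it is done.

Besides the shell and the picture viewer there is one more tool, called after ">>>" as name(argument=value, ...), one argument or row to a line, values as JSON. send_rows: Moves the arm, as the interface text tells. Its arguments: {"type":"object","properties":{"plan":{"type":"array"},"jaw":{"type":"number"},"newtons":{"type":"number"}},"required":["plan"]}

```bash
mkdir -p pics; python3 - <<'E'
from rig import env
import cv2,numpy as np
s=env.state();print({k:np.round(s[k],3).tolist() for k in("time","tcp_pos","orientation","gripper_width")})
ims=[]
for c in("scene","top"):
    p=env.snapshot(c);ims.append(p["img"])
    for t in("wheel_centre","round_nest_handle","square_nest_handle","tray_floor"):
        try:
            for d in env.landmark_of(p,t)[:4]: print(c,t,np.round(d["centre"],3),round(d["p"],2))
        except Exception as e: print(c,t,e)
    cv2.imwrite(f"pics/{c}0.png",cv2.cvtColor(p["img"],cv2.COLOR_RGB2BGR))
E
```

```text
{'time': 0.0, 'tcp_pos': [0.217, 0.532, 0.222], 'orientation': [-0.604, -3.083, 0.003], 'gripper_width': 0.094}
scene wheel_centre [0.603 0.263 0.069] 0.48
scene round_nest_handle [0.244 0.289 0.098] 0.61
scene round_nest_handle [0.293 0.678 0.096] 0.61
scene round_nest_handle [0.522 0.514 0.097] 0.5
scene round_nest_handle [0.514 0.295 0.092] 0.45
scene square_nest_handle [ 0.515 -0.037  0.093] 0.7
scene square_nest_handle [0.515 0.294 0.092] 0.27
scene tray_floor [ 0.618 -0.275  0.003] 0.6
scene tray_floor [ 0.519 -0.037  0.094] 0.43
top wheel_centre [0.512 0.3   0.099] 0.69
top wheel_centre [0.602 0.264 0.068] 0.64
top round_nest_handle [0.516 0.298 0.098] 0.65
top round_nest_handle [0.521 0.512 0.097] 0.55
top round_nest_handle [0.247 0.288 0.099] 0.47
top square_nest_handle [ 0.519 -0.038  0.093] 0.46
top square_nest_handle [ 0.616 -0.28   0.006] 0.35
top tray_floor [ 0.615 -0.279  0.005] 0.73
```

View pics/top0.png

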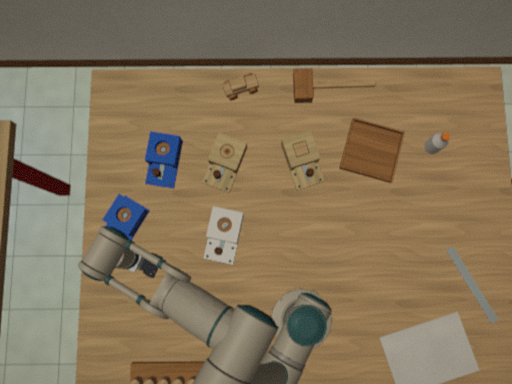

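View pics/scene0.png

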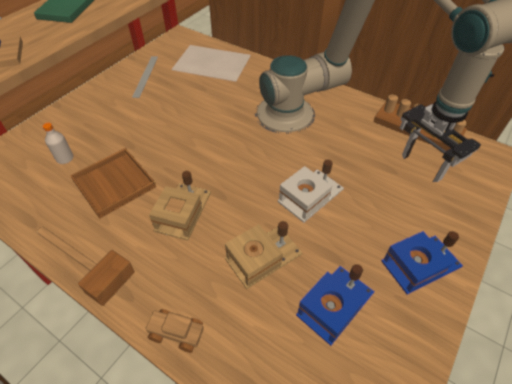

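The top view shows the plywood round nest at about (228,150), with its handle at (220,175). The square nest is at (300,150) and the tray at (372,150). The blue and white nests are decoys. Handle (0.515, 0.297) and wheel (0.602, 0.264) are 93 mm apart, close to the stated 95 mm. The tool's yaw already suits the nest. I'll move above the handle and check with the wrist camera.

>>> send_rows(
  plan=[
    [4,-3,0,0],
    [8,-6.5,0,0],
    [12,-9.5,0,0],
    [16,-12.5,0,0],
    [20,-15.5,0,0],
    [24,-19,0,0],
    [28,-22,0,0],
    [29.8,-23.5,0,0],
  ],
  jaw=0,
)

```text
time: 1.3
tcp_pos: [0.5178, 0.295, 0.2225]
orientation: [0.607, 3.081, -0.0]
force: [0.5, -0.0, -0.3]
gripper_width: 0.0941
finger_force: 0.0
```

```bash
cat > h.py <<'E'
from rig import env
import cv2,numpy as np
from scipy.spatial.transform import Rotation as R
def look(cam,names,save=None):
    s=env.state();p=env.snapshot(cam)
    print("t",s["time"],"tcp",np.round(s["tcp_pos"],4),np.round(s["orientation"],3))
    if cam=="wrist":
        T=np.eye(4);T[:3,:3]=R.from_rotvec(s["orientation"]).as_matrix();T[:3,3]=s["tcp_pos"];W=T@p["hand_eye"]
    else: W=np.linalg.inv(p["extrinsics"])
    f=p["img"].shape[0]/2/np.tan(np.radians(p["fovy"])/2)
    v,u=np.indices(p["depth"].shape);d=p["depth"]
    X=np.stack([(u-p["cx"])/f*d,(v-p["cy"])/f*d,d],-1)@W[:3,:3].T+W[:3,3]
    for n in names:
        for q in env.landmark_of(p,n)[:3]: print("L",n,np.round(q["centre"],4),round(q["p"],2))
        for q in env.outline_of(p,n)[:3]:
            m=q["pixels"]&(d>0);Y=X[m]
            if len(Y)<20: continue
            zt=np.percentile(Y[:,2],97);Z=Y[Y[:,2]>zt-.006]
            px=np.argwhere(m).mean(0)[::-1]
            (c,r)=cv2.minEnclosingCircle(Z[:,:2].astype(np.float32))
            print("O",n,round(q["p"],2),"px",px.round(),"ztop",zt.round(4),"mean",Z[:,:2].mean(0).round(4),"circ",np.round(c,4),round(r,4),len(Z))
    if save: cv2.imwrite(save,cv2.cvtColor(p["img"],cv2.COLOR_RGB2BGR))
    return p,X
E
python3 - <<'E'
from h import *
look("wrist",["round_nest_handle","wheel_centre"],"pics/w1.png")
look("top",["round_nest_handle","wheel_centre"])
E
```

```text
t 1.3 tcp [0.5178 0.295  0.2225] [ 0.607  3.081 -0.   ]
L round_nest_handle [0.5232 0.5176 0.097 ] 0.78
L round_nest_handle [0.5151 0.2909 0.0948] 0.68
O round_nest_handle 0.77 px [172.  38.] ztop 0.0575 mean [0.3355 0.2724] circ [0.3348 0.2717] 0.0088 233
O round_nest_handle 0.62 px [256. 187.] ztop 0.1113 mean [0.512  0.2982] circ [0.5125 0.2982] 0.0137 536
O round_nest_handle 0.59 px [443. 125.] ztop 0.1109 mean [0.5204 0.5128] circ [0.5211 0.5141] 0.0141 723
L wheel_centre [0.5989 0.2625 0.068 ] 0.94
O wheel_centre 0.55 px [258. 258.] ztop 0.0795 mean [0.6001 0.264 ] circ [0.6016 0.2637] 0.027 1205
t 1.55 tcp [0.5142 0.2979 0.2224] [-6.040e-01 -3.082e+00 -1.000e-03]
L round_nest_handle [0.5117 0.2964 0.0998] 0.58
L round_nest_handle [0.5221 0.5133 0.0971] 0.58
L round_nest_handle [0.2479 0.2889 0.0938] 0.48
O round_nest_handle 0.69 px [114. 232.] ztop 0.1143 mean [0.2952 0.6775] circ [0.2941 0.6777] 0.0131 29
O round_nest_handle 0.67 px [159. 169.] ztop 0.1158 mean [0.5244 0.5155] circ [0.5241 0.515 ] 0.0119 21
O round_nest_handle 0.4 px [217. 175.] ztop 0.1178 mean [0.5137 0.3005] circ [0.5126 0.2983] 0.01 10
```

View pics/w1.png

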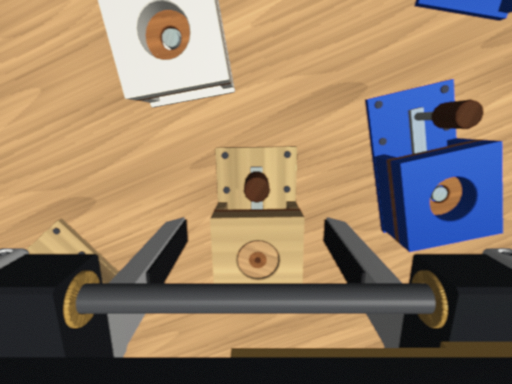

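The wrist view shows the plywood nest centred between the fingers, with its handle at (256,187), the wheel at (258,258), and nothing under the fingers. The handle is at about (0.5135, 0.298), so I'll descend.

>>> send_rows(
  plan=[
    [-0.1,0,-4,0],
    [-0.1,0,-8,0],
    [-0.1,0,-10.5,0],
    [-0.1,0,-12,0],
    [-0.1,0,-12.5,0],
    [-0.1,0,-12.5,0],
    [-0.1,0,-12.5,0],
  ],
)

```text
time: 2.5
tcp_pos: [0.5144, 0.2982, 0.0985]
orientation: [0.603, 3.082, 0.002]
force: [-0.3, -0.8, -0.4]
gripper_width: 0.0938
finger_force: 0.0
```

>>> send_rows(
  plan=[
    [0,0,0,0],
    [0,0,0,0],
    [0,0,0,0],
    [0,0,0,0],
    [0,0,0,0],
    [0,0,0,0],
    [0,0,0,0],
    [0,0,0,0],
  ],
  jaw=255,
  newtons=45,
)

```text
time: 3.3
tcp_pos: [0.5139, 0.2975, 0.0975]
orientation: [-0.604, -3.083, -0.0]
force: [-0.6, -0.4, 0.7]
gripper_width: 0.0334
finger_force: 0.0
```

>>> send_rows(
  plan=[
    [0,0,0,0],
    [0,0,0,0],
    [0,0,0,0],
    [0,0,0,0],
  ],
)

```text
time: 3.7
tcp_pos: [0.514, 0.2978, 0.0974]
orientation: [0.604, 3.083, 0.001]
force: [0.8, 1.9, -1.2]
gripper_width: 0.0274
finger_force: 45.0
```

>>> send_rows(
  plan=[
    [0,0,0.4,0],
    [0,0,0.8,0],
    [0,0,1.2,0],
    [0,0,1.6,0],
    [0,0,1.9,0],
    [0,0,2.1,0],
    [0,0,2.2,0],
    [0,0,2.2,0],
  ],
)

```text
time: 4.5
tcp_pos: [0.514, 0.2978, 0.1195]
orientation: [0.604, 3.083, 0.001]
force: [3.0, 3.6, -8.2]
gripper_width: 0.0271
finger_force: 45.0
```

>>> send_rows(
  plan=[
    [0,0,0.1,0],
    [0,0,0.1,0],
    [0,0,0.1,0],
  ],
)

```text
time: 4.8
tcp_pos: [0.514, 0.2978, 0.1196]
orientation: [-0.604, -3.083, -0.0]
force: [4.4, 4.3, -12.9]
gripper_width: 0.0272
finger_force: 45.0
```

It has lifted 22 mm and reached the stop. Now I'll release, rise and look.

>>> send_rows(
  plan=[
    [0,0,0,0],
    [0,0,0,0],
    [0,0,0,0],
    [0,0,0,0],
    [0,0,0,0],
    [0,0,0,0],
    [0,0,0,0],
    [0,0,0,0],
  ],
  jaw=0,
)

```text
time: 5.6
tcp_pos: [0.5139, 0.2975, 0.1205]
orientation: [-0.604, -3.083, 0.0]
force: [-0.0, -0.4, -0.8]
gripper_width: 0.0883
finger_force: 0.0
```

>>> send_rows(
  plan=[
    [0,0,3,0],
    [0,0,7,0],
    [0,0,11,0],
    [0,0,13,0],
    [0,0,13,0],
    [0,0,13,0],
    [0,0,13,0],
  ],
)

```text
time: 6.3
tcp_pos: [0.5129, 0.2971, 0.2484]
orientation: [-0.603, -3.08, 0.003]
force: [0.1, -0.0, -0.6]
gripper_width: 0.0939
finger_force: 0.0
```

```bash
python3 - <<'E'
from h import *
look("wrist",["round_nest_handle","wheel_centre"],"pics/w2.png")
look("top",["wheel_centre","tray_floor"])
look("scene",["wheel_centre","tray_floor"])
E
```

```text
t 6.3 tcp [0.5129 0.2971 0.2484] [-6.03e-01 -3.08e+00  3.00e-03]
L round_nest_handle [0.5145 0.2949 0.1175] 0.88
L round_nest_handle [0.5226 0.5128 0.0985] 0.69
O round_nest_handle 0.8 px [257. 191.] ztop 0.1333 mean [0.512  0.2984] circ [0.5127 0.2983] 0.0139 526
O round_nest_handle 0.79 px [180.  50.] ztop 0.0577 mean [0.3349 0.2719] circ [0.3346 0.2716] 0.009 204
O round_nest_handle 0.59 px [428. 131.] ztop 0.1109 mean [0.5203 0.5127] circ [0.5211 0.5137] 0.014 564
L wheel_centre [0.5988 0.2613 0.0913] 0.71
O wheel_centre 0.63 px [258. 259.] ztop 0.1016 mean [0.5995 0.264 ] circ [0.6009 0.2636] 0.025 1164
t 6.55 tcp [0.5136 0.2974 0.2494] [-6.040e-01 -3.081e+00  2.000e-03]
L wheel_centre [0.6016 0.2647 0.089 ] 0.35
L tray_floor [ 0.6142 -0.2807  0.0035] 0.98
O tray_floor 0.77 px [371. 150.] ztop 0.0304 mean [ 0.6178 -0.2746] circ [ 0.6203 -0.2723] 0.1372 269
t 6.8 tcp [0.5139 0.2976 0.2504] [-0.604 -3.083 -0.   ]
L wheel_centre [0.6047 0.2612 0.0918] 0.89
O wheel_centre 0.84 px [253. 246.] ztop 0.1037 mean [0.6035 0.2626] circ [0.6028 0.2623] 0.025 246
O tray_floor 0.75 px [113. 182.] ztop 0.0296 mean [ 0.623  -0.2693] circ [ 0.6192 -0.2755] 0.1378 461
```

View pics/w2.png

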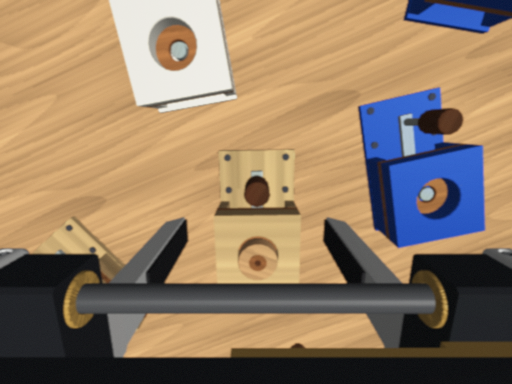

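The wrist view shows the wheel proud of the nest at (258,259), with its top at about 0.101, and the handle raised to about 0.133. I'll move over the wheel and descend with the tips about 4 mm above the nest top.

>>> send_rows(
  plan=[
    [4.4,-1.7,0,0],
    [8.7,-3.4,0,0],
    [8.7,-3.4,-4,0],
    [8.7,-3.4,-8,0],
    [8.7,-3.4,-11.5,0],
    [8.7,-3.4,-13.5,0],
    [8.7,-3.4,-14.5,0],
    [8.7,-3.4,-14.9,0],
  ],
)

```text
time: 7.85
tcp_pos: [0.6007, 0.2635, 0.1006]
orientation: [-0.604, -3.082, 0.001]
force: [-0.7, 0.4, 0.3]
gripper_width: 0.0939
finger_force: 0.0
```

>>> send_rows(
  plan=[
    [0,0,0,0],
    [0,0,0,0],
    [0,0,0,0],
    [0,0,0,0],
    [0,0,0,0],
    [0,0,0,0],
    [0,0,0,0],
    [0,0,0,0],
  ],
  jaw=255,
  newtons=15,
)

```text
time: 8.65
tcp_pos: [0.601, 0.2636, 0.1018]
orientation: [0.604, 3.083, 0.0]
force: [-0.8, 0.2, 1.7]
gripper_width: 0.0497
finger_force: 15.0
```

>>> send_rows(
  plan=[
    [0,0,3,0],
    [0,0,7,0],
    [0,0,12,0],
    [0,0,12,0],
    [0,0,12,0],
  ],
)

```text
time: 9.15
tcp_pos: [0.6015, 0.2637, 0.2228]
orientation: [0.603, 3.08, 0.002]
force: [-0.0, 0.4, -1.0]
gripper_width: 0.0495
finger_force: 15.0
```

>>> send_rows(
  plan=[
    [0.2,-4.5,0,0],
    [0.4,-9,0,0],
    [0.5,-13.5,0,0],
    [0.6,-18,0,0],
    [0.7,-22.5,0,0],
    [0.8,-27,0,0],
    [0.8,-31.5,0,0],
    [0.8,-36,0,0],
  ],
)

```text
time: 9.95
tcp_pos: [0.6074, -0.0979, 0.2189]
orientation: [-0.603, -3.079, -0.001]
force: [0.4, -0.4, -0.3]
gripper_width: 0.0492
finger_force: 15.0
```

>>> send_rows(
  plan=[
    [0.2,-4.5,0,0],
    [0.4,-9,0,0],
    [0.6,-13.5,0,0],
    [0.7,-17,0,0],
    [0.8,-18,0,0],
    [0.8,-18,0,0],
    [0.8,-18,0,0],
    [0.8,-18,0,0],
  ],
)

```text
time: 10.75
tcp_pos: [0.6168, -0.2743, 0.2211]
orientation: [-0.601, -3.082, -0.002]
force: [0.4, 0.9, 0.4]
gripper_width: 0.0498
finger_force: 15.0
```

```bash
python3 - <<'E'
from h import *
print(env.state()["gripper_width"],env.state()["finger_force"])
look("wrist",["wheel_centre","tray_floor"],"pics/w3.png")
look("scene",["wheel_centre","tray_floor"])
E
```

```text
0.04981382271457872 14.999270886182785
t 10.75 tcp [ 0.6168 -0.2743  0.2211] [-6.010e-01 -3.082e+00 -2.000e-03]
L wheel_centre [ 0.6168 -0.2747  0.2076] 0.8
O wheel_centre 0.61 px [255. 235.] ztop 0.2206 mean [ 0.6155 -0.2741] circ [ 0.617  -0.2747] 0.0253 4355
L tray_floor [ 0.6219 -0.2775  0.0088] 0.88
O tray_floor 0.69 px [254. 158.] ztop 0.0285 mean [ 0.5802 -0.2603] circ [ 0.6165 -0.2751] 0.1388 2294
O tray_floor 0.19 px [256. 235.] ztop 0.2206 mean [ 0.6155 -0.2741] circ [ 0.617  -0.2747] 0.0253 4351
t 11.0 tcp [ 0.6171 -0.2754  0.2219] [0.602 3.083 0.   ]
L wheel_centre [ 0.6182 -0.2795  0.2116] 0.62
O wheel_centre 0.46 px [ 93. 136.] ztop 0.2353 mean [ 0.6283 -0.2416] circ [ 0.6307 -0.2433] 0.0097 6
L tray_floor [ 0.6178 -0.2728  0.0021] 0.78
O tray_floor 0.75 px [112. 182.] ztop 0.0296 mean [ 0.6311 -0.2693] circ [ 0.6218 -0.2761] 0.1375 444
```

View pics/w3.png

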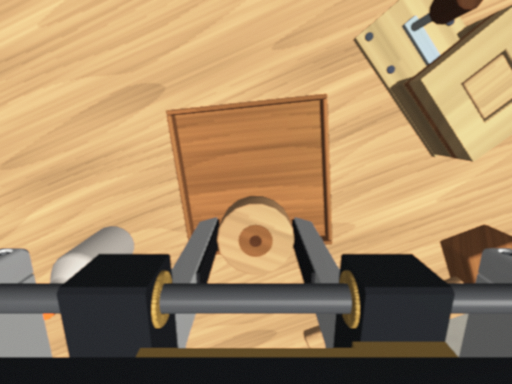

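The wrist view shows the wheel held level at (255,240), centred over the tray. Next I'll lower it, release and retreat.

>>> send_rows(
  plan=[
    [0,0,-5,0],
    [0,0,-10,0],
    [0,0,-14,0],
    [0,0,-16.5,0],
    [0,0,-18,0],
    [0,0,-18.7,0],
    [0,0,-19,0],
    [0,0,-19,0],
  ],
)

```text
time: 12.05
tcp_pos: [0.6173, -0.2767, 0.0319]
orientation: [0.604, 3.082, -0.0]
force: [-0.7, -0.2, -0.6]
gripper_width: 0.0495
finger_force: 15.0
```

>>> send_rows(
  plan=[
    [0,0,-0.1,0],
    [0,0,-0.1,0],
    [0,0,-0.1,0],
  ],
)

```text
time: 12.35
tcp_pos: [0.6173, -0.2767, 0.0313]
orientation: [0.603, 3.082, -0.001]
force: [0.9, 0.5, -0.3]
gripper_width: 0.0498
finger_force: 15.0
```

>>> send_rows(
  plan=[
    [0,0,0,0],
    [0,0,0,0],
    [0,0,0,0],
    [0,0,0,0],
    [0,0,0,0],
    [0,0,0,0],
  ],
  jaw=130,
)

```text
time: 12.95
tcp_pos: [0.6169, -0.2765, 0.0305]
orientation: [-0.604, -3.083, -0.0]
force: [-0.0, -0.3, -0.6]
gripper_width: 0.0497
finger_force: 15.0
```

>>> send_rows(
  plan=[
    [0,0,0,0],
    [0,0,0,0],
    [0,0,2,0],
    [0,0,5,0],
    [0,0,10,0],
    [0,0,15,0],
    [0,0,18,0],
    [0,0,18,0],
  ],
  jaw=60,
)

```text
time: 13.75
tcp_pos: [0.6195, -0.2779, 0.2169]
orientation: [0.602, 3.072, -0.006]
force: [-0.3, 0.1, -0.3]
gripper_width: 0.0718
finger_force: 0.0
```

```bash
python3 - <<'E'
from h import *
look("wrist",["wheel_centre","tray_floor"],"pics/w4.png")
look("scene",["wheel_centre","square_nest_handle"])
E
```

```text
t 13.75 tcp [ 0.6195 -0.2779  0.2169] [ 0.602  3.072 -0.006]
L wheel_centre [ 0.6154 -0.279   0.0153] 0.96
O wheel_centre 0.74 px [256. 175.] ztop 0.0297 mean [ 0.616  -0.2765] circ [ 0.6161 -0.2769] 0.0248 1086
O tray_floor 0.76 px [256. 166.] ztop 0.0284 mean [ 0.5981 -0.2699] circ [ 0.6123 -0.2744] 0.1348 2552
O tray_floor 0.74 px [436.  22.] ztop 0.1018 mean [ 0.5286 -0.0418] circ [ 0.5275 -0.0416] 0.007 104
t 14.0 tcp [ 0.6159 -0.2759  0.2082] [-6.030e-01 -3.079e+00 -2.000e-03]
L wheel_centre [ 0.6211 -0.2791  0.0185] 0.67
O wheel_centre 0.47 px [113. 180.] ztop 0.0325 mean [ 0.62   -0.2731] circ [ 0.62   -0.2754] 0.0239 117
L square_nest_handle [ 0.6156 -0.2797  0.0178] 0.6
L square_nest_handle [ 0.5173 -0.0375  0.0918] 0.48
O square_nest_handle 0.71 px [187. 178.] ztop 0.1135 mean [ 0.5211 -0.0318] circ [ 0.5208 -0.0316] 0.0131 47
```

View pics/w4.png

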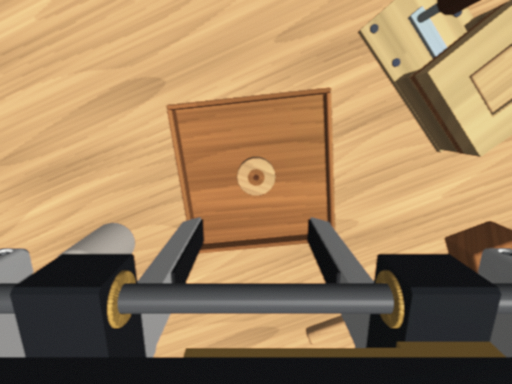

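The wheel lies flat at (256,176), near the tray's centre. Its top is at about 0.029, against the expected 0.028, and the gripper is clear. The square handle hasn't moved.

```bash
python3 -c "
from rig import env
print(env.finish_job())"
```

```text
the job is handed in; nothing more can be done
None
```

I lifted the round nest's handle the full 22 mm, laid the wheel flat near the centre of the tray and handed the job in at about 14 s, with the square nest's handle not moved; the hand-in gave no verdict.

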